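# Put the top plaster moulding out to dry

## Robot

A 6-joint arm with a two-finger parallel gripper is mounted at the origin on a cart in front of the work surface, level with it; the furniture and walls round the work are solid. World frame = base frame: x ahead of the robot, y to its left, z up, the work surface at z = 0. Lengths are in m, angles in rad, forces in N, time in s.
With the tool pointing down it reaches from about 0.15 to 0.775 m from the base axis. Payload 6.1 kg.
Tool frame: the origin (TCP) lies at the very end of the fingers, on their centre line; the grasp point (between the pads) lies 19 mm behind it (r.hold_point_z is the distance from the TCP to the grasp point, in m); z points along the fingers, y is the line along which they close (so a half turn about z gives the same grasp; the last joint's range is limited). The gripper opens to 85 mm and grips with 20 to 120 N. Pads are 22 mm wide; open, the fingers measure 114 mm over their backs; the gripper's body (76 mm by 85 mm) begins 54 mm behind the grasp point. The pads swing forward as they close: fully open they stand 13 mm farther back than shut.
Start: joints at [1.145, 0.126, -0.04, 1.405, 0, 1.571], TCP at [0.217, 0.478, 0.231] pointing down, gripper open.
Joint ranges: [-2.72, 2.72], [-0.95, 1.95], [-1.27, 1.35], [-1.78, 2.02], [-1.46, 1.47], [-3.14, 3.14]. Speed limits (rad/s): [2.39, 2.39, 3.01, 3.14, 3.14, 3.14].

## Interface

Orientations are given as a rotation vector (axis times angle).
In Python, from bench import readout, vision, r gives the robot as it stands.
- The arm moves only by the shell command python3 -m crank 'ROWS'. ROWS is a JSON object of lists of equal length, an entry for each row: "jaw": the closure, from 0 (fully open) to 1 (shut); "linear": the shift along the world's x, y, z in units of 25 mm (1.0 is 25 mm), a list of three; "roll": the turn about the world's z in degrees. A call has 1 to 12 rows; each row shifts and turns the commanded pose from where the row before left it; what a row does not reach is not made up. A row lasts 1/12 s, in which the tool goes at most 41.7 mm and 7.16 degrees, less where a joint would pass 70% of its speed; a pose out of reach is approached as far as the arm can. A call is refused whole if a number of a shift passes 1 or a number of a turn 7.16, either way. A call with a gripper value outside its range is refused whole. The fingers move at their own pace and stop on an object; the grip force is fixed at half the most. Time passes only in rows, so rows that do not move let the fingers close. It gives the time, the measured TCP pose, the force, the opening and the grip force at its end, in the units of the state.
- readout.get_obs(): the state, without advancing time (a new reading comes with each control period).
- vision.capture(name): name is "scene" or "top"; returns a dict with "frame" (400x640x3 uint8, red, green, blue), "fx", "fy", "cx", "cy" (pixels), "T" (4x4, takes a point from camera to world coordinates). Camera axes: x right, y up, looking along -z (the intrinsics and any distortion apply to the point x, -y, -z); pixel columns grow to the right and rows downward; lengths in m; the calibration is good to about 2 mm. A picture is of the moment at which its call begins. There is no depth.
- r.job_done(): hands the job in; it is judged then, once.
Trained networks look in a picture, given as the dict that the camera call returned (one of the last four; its "shot" number tells which), for a name from the list of things; names that differ only in an ending like _2 or _b are one class to them, and where a whole thing is asked for, a point or a joint stands for the part that bears it (a point fixed in the world has none). Each returns a list of dicts, best first, with "p" (0 to 1); they miss things now and then, are a little off and sometimes report something else, mostly with a low value. They report only what shows in the picture. A call takes as long as a camera call.
- vision.spot_in(picture, query): "rect" ([left, top, right, bottom] as shares, 0 to 1, of the picture: columns of its width, rows of its height, round what is visible of it).
The state is a dict: "t": time; "joints": joint angles; "qvel": joint speeds; "joint_efforts": joint torques, N m; "tcp_pos": TCP position; "eef_rot": TCP orientation; "contact_force": force on the tool from outside, world axes, zero at the start; "ft_torque": the same for the moment, N m; "grip_width": finger opening in m; "grasp_force": force on a finger pad.
Only numpy, scipy, OpenCV 4.12 (cv2) and the standard library are available. Lean on these libraries where they do the work, as an engineer would, in place of code of your own. Each camera call takes 0.05 s, during which the arm holds its last target. There are 200 camera calls.

## Task

Free the plywood drying board: without picking it up, roll the wooden roller that lies across it over the low bead into the rest against the stop batten. Then lift the long plaster moulding off the top of the pile, straight up without dragging it or shifting the two panels beneath, and lay it face up and lengthwise in the middle of the clear part of the board; set it down gently, do not drop it.

Things in the scene. Friction and masses are not known exactly. Their poses are not given: they have to be found in the camera images.
- drying_board: fixed plywood board 210 (x) x 300 (y) x 12 mm, origin at the centre of its underside; left or right of the robot's middle, pile on the other side; turned up to 0.25 rad, +y end to the robot's left. Across that +y end: a low bead (2.5 mm high, 9 wide, centred at y = 97.5 mm), then the stop batten (26 mm above the board, inner face at y = 136 mm), both 200 mm long
- clear_middle (a point): middle of the clear part of the board, on its top face (board x = 0, y = -30, z = 12 mm); the clear part runs from the board's -y end to the bead
- roller_rest (a point): where the middle of the roller's axis belongs: between bead and batten, 20 mm above the board's top (board x = 0, y = 114 mm; about 2 mm of play either way along y). Axes as the board's
- roller: plain pale wooden roller, smooth, 40 mm in diameter, 150 mm long, about 0.18 kg, lying across the clear part of the board and free to roll along it; origin in the middle of its axis, which is its own x axis (its y and z turn as it rolls)
- moulding: top casting of the pile: stepped plaster moulding 140 mm long (its y), 58 wide (its x), about 0.25 kg; base 20 mm thick with upright sides, on it a step 40 mm wide, 122 long, up to 26 mm, with three low round bosses up to 31 mm (its face, +z). Origin at the centre of its underside, which lies at z = 20 mm on both panels
- panel_a: lower plaster casting, a framed rectangular panel, 130 mm long (its x), 76 mm wide (its y), 20 mm high at the frame, about 0.22 kg, loose on the worktop; origin at the centre of its underside. It sticks out under the moulding on both sides
- panel_b: the other lower panel, the same as panel_a, lying beside it on its +y side with a gap of about 15 mm

How it is judged:
By the outcome, as a careful person would: the job done as asked, in the order asked, and still so for the second after the job is handed in, with the robot touching nothing.
It also fails if it takes over 58 s, if anything falls off the work surface, if the arm or the gripper's body presses on something with over 40 N, if the wrist force passes 120 N, or if a joint passes its speed limit or range.

## Working session

There is one attempt and no reset: what is moved stays moved. The work goes in short steps, Python scripts to look and compute and a shell command to move; the robot and the scene stay as the last step left them, time stands still between calls to the robot, and variables do not carry over. Pictures are saved under pics/ and viewed, at most 10 in all, crops included, and the job is handed in when it is done.

```bash
mkdir -p pics; ls
cat > h.py <<'E'
import numpy as np, cv2
from bench import readout, vision, r
def ray(c,u,v):
    T=np.array(c["T"]); d=np.array([(u-c["cx"])/c["fx"],-(v-c["cy"])/c["fy"],-1.0])
    return T[:3,3],T[:3,:3]@d
def at(c,u,v,z):
    o,d=ray(c,u,v); return o+d*(z-o[2])/d[2]
def px(c,P):
    T=np.array(c["T"]); q=(np.atleast_2d(P)-T[:3,3])@T[:3,:3]
    return np.c_[c["cx"]-c["fx"]*q[:,0]/q[:,2], c["cy"]+c["fy"]*q[:,1]/q[:,2]]
def save(c,n): cv2.imwrite("pics/"+n+".png",cv2.cvtColor(np.array(c["frame"]),cv2.COLOR_RGB2BGR))
E
python3 - <<'E'
from h import *
print(readout.get_obs())
for n in ("top","scene"):
    c=vision.capture(n); save(c,n+"0"); print(n,[k for k in c],c["fx"],c["cx"],c["cy"],np.round(c["T"],3).tolist())
    for q in ("drying_board","roller","moulding","panel_a"):
        for x in vision.spot_in(c,q)[:2]: print(q,round(x["p"],2),np.round(np.array(x["rect"])*[640,400,640,400],1))
E
```

```text
pics
{'t': 0.0, 'joints': array([ 1.14498116e+00,  1.26390241e-01, -4.06008497e-02,  1.40533983e+00,
        2.43448038e-05,  1.57080478e+00]), 'qvel': array([-0.00060172, -0.00212794, -0.00056709, -0.00277906,  0.00022725,
        0.001489  ]), 'joint_efforts': array([ 8.43278776e-04, -4.35915470e+01,  3.52925384e+01,  1.73453236e-02,
       -1.00194242e-06, -2.29475711e-05]), 'tcp_pos': array([0.21669576, 0.47777794, 0.23052633]), 'eef_rot': array([-6.63766338e-01, -3.07031373e+00,  2.34777300e-03]), 'contact_force': array([-0.17306919,  0.24504246, -0.1753961 ]), 'ft_torque': array([-0.0167876 , -0.01850479,  0.03450654]), 'grasp_force': 0.0, 'grip_width': 0.08534768840822429}
top ['frame', 'fx', 'fy', 'cx', 'cy', 'T', 'shot'] 464.0348989686872 312.93043288718275 201.1349563850497 [[-0.013, 0.991, -0.13, 0.384], [-1.0, -0.013, 0.001, 0.001], [-0.001, 0.13, 0.991, 1.139], [0.0, 0.0, 0.0, 1.0]]
drying_board 0.94 [336.  165.7 473.9 271.3]
roller 0.55 [397.8 182.9 425.6 247. ]
moulding 0.95 [180.9 177.9 242.1 214.6]
panel_a 0.77 [181.2 177.9 214.7 235.6]
panel_a 0.7 [214.2 170.5 250.8 229.5]
scene ['frame', 'fx', 'fy', 'cx', 'cy', 'T', 'shot'] 501.27764624441784 319.0777624250616 206.80171677945387 [[0.51, 0.396, -0.764, -0.604], [-0.86, 0.22, -0.461, -0.676], [-0.015, 0.892, 0.452, 0.699], [0.0, 0.0, 0.0, 1.0]]
drying_board 0.85 [320.7 203.  448.5 272.1]
roller 0.6 [376.3 210.9 403.  247.9]
moulding 0.68 [235.8 181.3 279.5 198.6]
panel_a 0.97 [249.1 187.3 288.5 210. ]
panel_a 0.63 [223.3 189.6 256.  206. ]
```

Run:
```python
import cv2
i=cv2.imread("pics/top0.png")[150:290,160:490]; cv2.imwrite("pics/top0c.png",cv2.resize(i,None,fx=2.4,fy=2.4,interpolation=cv2.INTER_CUBIC))
```

```text
(no output)
```

View pics/top0c.png

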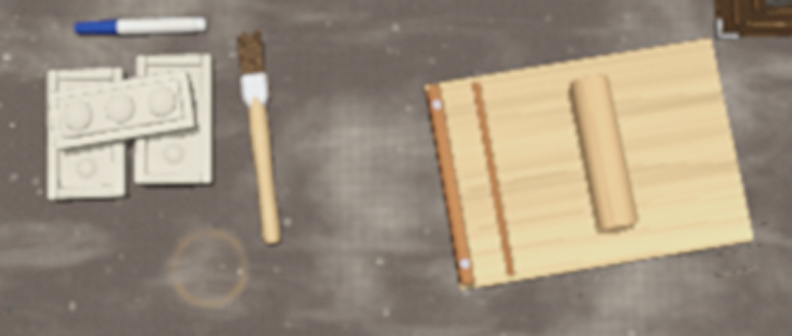

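View pics/top0.png

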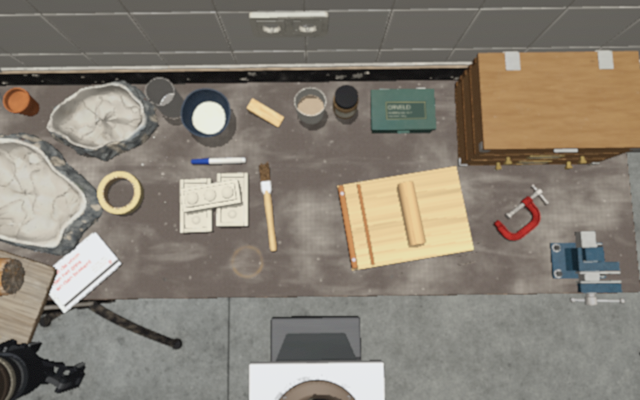

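View pics/scene0.png

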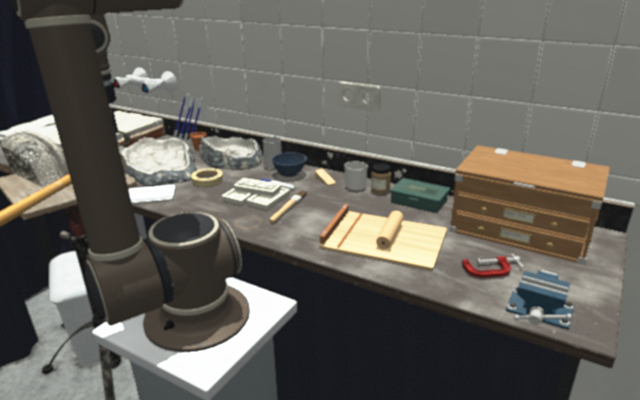

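The top view (crop scale 2.4, offset 160,150) shows the board right of the middle, with corners at crop (432,84), (712,39), (752,240), (464,287). The batten and bead are at its left end, and the roller runs from (590,75) to (617,230). The moulding's base corners are at about (50,92), (187,72), (197,128), (58,150), on two upright panels.

```bash
cat > m.py <<'E'
from h import *
def rect(c,pts,z,scale=2.4,off=(160,150)):
    p=(np.array(pts,float)+.5)/scale-.5+off
    return np.array([at(c,u,v,z) for u,v in p])
E
python3 - <<'E'
from m import *
c=vision.capture("top")
def rep(n,pts,z):
    w=rect(c,pts,z); print(n,np.round(w[:,:2],4).tolist(),"ctr",np.round(w.mean(0),4))
    for i in range(len(w)): d=w[(i+1)%len(w)]-w[i]; print("   len %.4f ang %.3f"%(np.hypot(*d[:2]),np.arctan2(d[1],d[0])))
rep("board",[(426,84),(712,39),(752,240),(464,287)],.012)
rep("mould",[(50,92),(187,72),(197,128),(58,150)],.040)
rep("roller",[(590,75),(617,230)],.042)
rep("bead",[(477,84),(511,274)],.0145)
rep("pR",[(136,55),(211,55),(212,184),(136,185)],.02)
rep("pL",[(48,70),(122,68),(125,196),(48,200)],.02)
# mask-based refinement of the board and moulding
f=cv2.cvtColor(np.array(c["frame"]),cv2.COLOR_RGB2HSV)
m=((f[...,1]>70)&(f[...,2]>130)).astype(np.uint8); m[:, :330]=0; m[:,480:]=0; m[:155]=0; m[280:]=0
m=cv2.morphologyEx(m,cv2.MORPH_CLOSE,np.ones((9,9)))
k=max(cv2.findContours(m,0,1)[0],key=cv2.contourArea)
b=cv2.boxPoints(cv2.minAreaRect(k)); w=np.array([at(c,u,v,.012) for u,v in b]);print(np.round(b,1).tolist(),np.round(w[:,:2],4).tolist(),w.mean(0), [np.hypot(*(w[i]-w[i-1])[:2]).round(4) for i in range(4)])
g=cv2.resize(np.array(c["frame"])[170:245,170:260],None,fx=8,fy=8,interpolation=cv2.INTER_CUBIC)
cv2.imwrite("pics/pile.png",g[...,::-1])
E
```

```text
board [[0.5719, -0.0598], [0.615, -0.3554], [0.4085, -0.3846], [0.3654, -0.0937]] ctr [ 0.4902 -0.2234  0.012 ]
   len 0.2987 ang -1.426
   len 0.2085 ang -3.001
   len 0.2941 ang 1.718
   len 0.2092 ang 0.163
mould [[0.564, 0.3176], [0.5825, 0.1809], [0.5258, 0.1704], [0.5056, 0.3083]] ctr [0.5445 0.2443 0.04  ]
   len 0.1380 ang -1.436
   len 0.0576 ang -2.960
   len 0.1393 ang 1.716
   len 0.0591 ang 0.159
roller [[0.5738, -0.2221], [0.4193, -0.2426]] ctr [ 0.4966 -0.2323  0.042 ]
   len 0.1559 ang -3.010
   len 0.1559 ang 0.132
bead [[0.5708, -0.1118], [0.3777, -0.1408]] ctr [ 0.4743 -0.1263  0.0145]
   len 0.1952 ang -2.992
   len 0.1952 ang 0.149
pR [[0.6044, 0.2364], [0.6034, 0.1597], [0.4714, 0.158], [0.4714, 0.2345]] ctr [0.5377 0.1972 0.02  ]
   len 0.0767 ang -1.584
   len 0.1320 ang -3.129
   len 0.0765 ang 1.571
   len 0.1331 ang 0.014
pL [[0.5901, 0.326], [0.5911, 0.2505], [0.4605, 0.2454], [0.4574, 0.3227]] ctr [0.5248 0.2861 0.02  ]
   len 0.0755 ang -1.557
   len 0.1308 ang -3.103
   len 0.0774 ang 1.610
   len 0.1327 ang 0.024
[[336.6000061035156, 184.6999969482422], [459.1000061035156, 164.3000030517578], [473.3999938964844, 250.39999389648438], [351.0, 270.79998779296875]] [[0.5718, -0.0583], [0.619, -0.3622], [0.4067, -0.3854], [0.3618, -0.0887]] [ 0.48985459 -0.22365029  0.012     ] [np.float64(0.2122), np.float64(0.3075), np.float64(0.2135), np.float64(0.3001)]
```

View pics/pile.png

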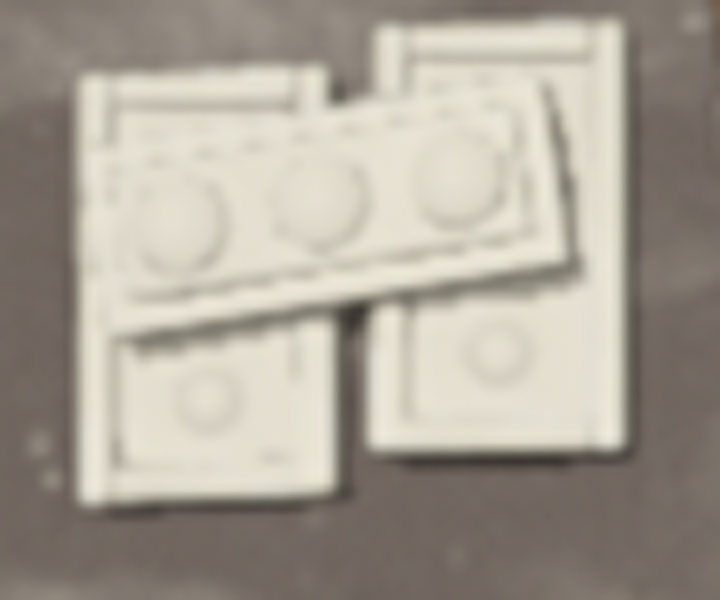

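Board and bead agree: yaw is about 0.15 and the centre about (0.490, -0.223). The bead falls where that predicts, and the side lengths are within 2 %. The moulding's centre is about (0.5445, 0.2443) with yaw about 0.15. I'll go behind the roller with the closing line along its axis, so the two open fingers push it square.

```bash
python3 -m crank '{"jaw":[0,0,0,0,0,0,0,0,0,0,0,0],"linear":[[0.37,-1,0],[0.37,-1,0],[0.37,-1,0],[0.37,-1,0],[0.37,-1,0],[0.37,-1,0],[0.37,-1,0],[0.37,-1,0],[0.37,-1,0],[0.37,-1,0],[0.37,-1,0],[0.37,-1,0]],"roll":[-2,-2,-2,-2,-2,-2,-2,-2,-2,-2,-2,-2]}'
python3 -m crank '{"jaw":[0,0,0,0,0,0,0,0,0,0,0,0],"linear":[[0.37,-1,0],[0.37,-1,0],[0.37,-1,0],[0.37,-1,0],[0.37,-1,0],[0.37,-1,0],[0.37,-1,0],[0.37,-1,0],[0.37,-1,0],[0.37,-1,0],[0.37,-1,0],[0.37,-1,0]],"roll":[-2,-2,-2,-2,-2,-2,-2,-2,-2,-2,-2,-2]}'
python3 -m crank '{"jaw":[0,0,0,0,0,0,0,0,0],"linear":[[0.37,-1,0],[0.37,-1,0],[0.37,-1,0],[0.37,-1,0],[0.37,-1,0],[0.37,-1,0],[0.25,-0.8,0],[0,0,0],[0,0,0]],"roll":[-2,-2,-2,-2,-0.9,0,0,0,0]}'
```

```text
t: 1.55
tcp_pos: [0.328, 0.1769, 0.2315]
eef_rot: [1.29, 2.864, 0.001]
contact_force: [0.4, 0.5, 0.4]
grip_width: 0.0856
grasp_force: 0.0
t: 2.55
tcp_pos: [0.4391, -0.1233, 0.2315]
eef_rot: [1.858, 2.533, 0.0]
contact_force: [-0.5, 0.6, -0.3]
grip_width: 0.0851
grasp_force: 0.0
t: 3.3
tcp_pos: [0.5006, -0.2927, 0.2306]
eef_rot: [-2.048, -2.381, 0.0]
contact_force: [-0.3, -0.0, 0.2]
grip_width: 0.0858
grasp_force: 0.0
```

```bash
python3 -m crank '{"jaw":[0,0,0,0,0,0,0,0,0,0,0],"linear":[[0,0,-1],[0,0,-1],[0,0,-1],[0,0,-1],[0,0,-1],[0,0,-1],[0,0,-1],[0,0,-0.8],[0,0,-0.5],[0,0,-0.3],[0,0,0]],"roll":[0,0,0,0,0,0,0,0,0,0,0]}'
python3 - <<'E'
from m import *
c=vision.capture("top"); save(c,"a")
for q in("roller",): print([(x["p"],np.round(np.array(x["rect"])*[640,400,640,400],1)) for x in vision.spot_in(c,q)[:2]])
g=cv2.resize(np.array(c["frame"])[150:280,320:490],None,fx=4,fy=4,interpolation=cv2.INTER_CUBIC); cv2.imwrite("pics/a1.png",g[...,::-1])
E
```

```text
t: 4.22
tcp_pos: [0.4995, -0.2905, 0.015]
eef_rot: [-2.044, -2.382, 0.001]
contact_force: [0.5, 1.3, 0.6]
grip_width: 0.0856
grasp_force: 0.0
[(0.8, array([397.9, 180.3, 425.2, 244.5]))]
```

View pics/a1.png

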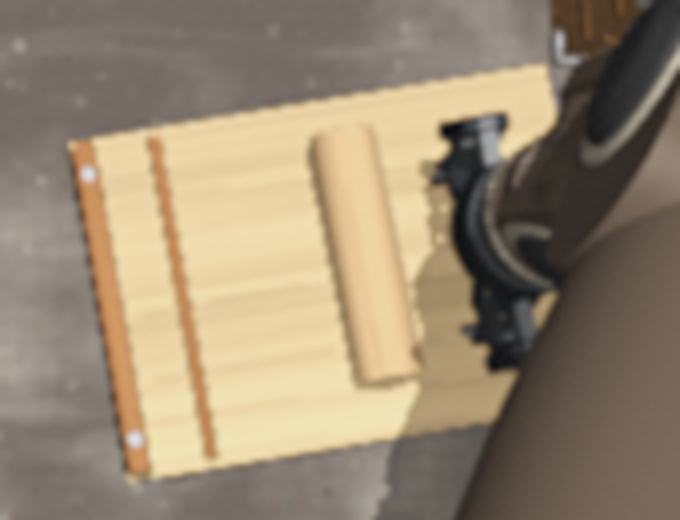

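The roller is undisturbed, centred at about crop (365,252), and both fingers stand squarely behind it on the -y side. Push slowly.

```bash
python3 -m crank '{"jaw":[0,0,0,0,0,0,0,0,0,0,0,0],"linear":[[-0.045,0.3,0],[-0.045,0.3,0],[-0.023,0.15,0],[-0.023,0.15,0],[-0.023,0.15,0],[-0.023,0.15,0],[-0.023,0.15,0],[-0.023,0.15,0],[-0.023,0.15,0],[-0.023,0.15,0],[-0.023,0.15,0],[-0.023,0.15,0]],"roll":[0,0,0,0,0,0,0,0,0,0,0,0]}'
python3 -m crank '{"jaw":[0,0,0,0,0,0,0,0,0,0,0,0],"linear":[[-0.03,0.2,0],[-0.03,0.2,0],[-0.03,0.2,0],[-0.03,0.2,0],[-0.03,0.2,0],[-0.03,0.2,0],[-0.03,0.2,0],[-0.03,0.2,0],[-0.03,0.2,0],[-0.03,0.2,0],[-0.03,0.2,0],[-0.03,0.2,0]],"roll":[0,0,0,0,0,0,0,0,0,0,0,0]}'
python3 - <<'E'
from m import *
c=vision.capture("top"); save(c,"b")
g=cv2.resize(np.array(c["frame"])[150:280,320:490],None,fx=4,fy=4,interpolation=cv2.INTER_CUBIC); cv2.imwrite("pics/b1.png",g[...,::-1])
E
```

```text
t: 5.32
tcp_pos: [0.4925, -0.239, 0.0162]
eef_rot: [-2.046, -2.384, 0.0]
contact_force: [-0.0, 0.7, 0.5]
grip_width: 0.0856
grasp_force: 0.1
t: 6.32
tcp_pos: [0.4835, -0.1789, 0.0163]
eef_rot: [2.046, 2.384, 0.0]
contact_force: [0.5, -0.0, 0.1]
grip_width: 0.0856
grasp_force: 0.1
```

View pics/b1.png

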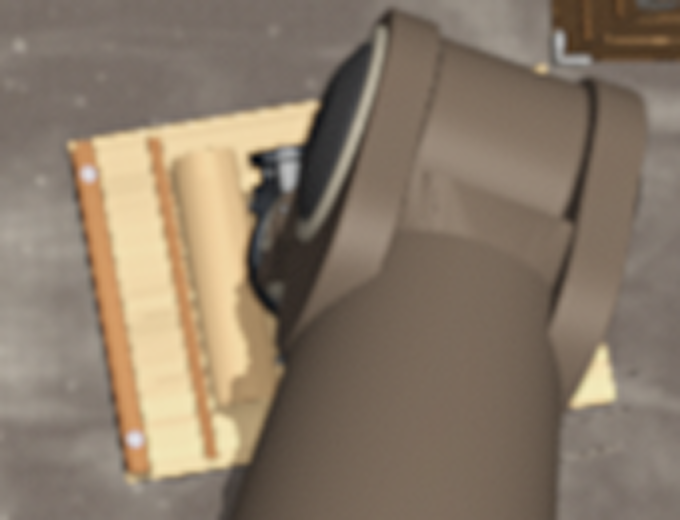

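The roller is now square, just short of the bead, with the fingers just behind it. Push it over the bead.

```bash
python3 -m crank '{"jaw":[0,0,0,0,0,0,0,0,0,0,0,0],"linear":[[-0.018,0.12,0],[-0.018,0.12,0],[-0.018,0.12,0],[-0.018,0.12,0],[-0.018,0.12,0],[-0.018,0.12,0],[-0.018,0.12,0],[-0.018,0.12,0],[-0.018,0.12,0],[-0.018,0.12,0],[-0.018,0.12,0],[-0.018,0.12,0]],"roll":[0,0,0,0,0,0,0,0,0,0,0,0]}'
python3 - <<'E'
from m import *
c=vision.capture("top"); save(c,"d")
g=cv2.resize(np.array(c["frame"])[150:280,320:490],None,fx=4,fy=4,interpolation=cv2.INTER_CUBIC); cv2.imwrite("pics/d1.png",g[...,::-1])
E
```

```text
t: 7.37
tcp_pos: [0.478, -0.1429, 0.0162]
eef_rot: [-2.046, -2.383, -0.0]
contact_force: [0.4, -0.1, -0.5]
grip_width: 0.0856
grasp_force: 0.0
```

View pics/d1.png

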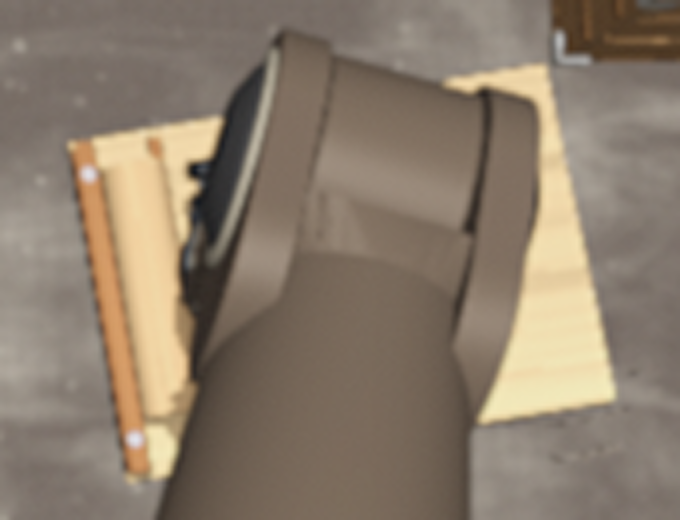

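The roller has crossed the bead and lies against the batten. Back off, lift, and go above the pile.

```bash
python3 -m crank '{"jaw":[0,0,0,0,0,0,0,0,0,0,0,0],"linear":[[0.04,-0.3,0],[0.08,-0.5,0],[0.03,-0.2,0],[0,0,0.5],[0,0,1],[0,0,1],[0,0,1],[0,0,1],[0.1,0.5,0.5],[0.15,1,0],[0.15,1,0],[0.15,1,0]],"roll":[0,0,0,0,0,0,0,0,0,0,0,0]}'
python3 -m crank '{"jaw":[0,0,0,0,0,0,0,0,0,0,0,0],"linear":[[0.15,1,0],[0.15,1,0],[0.15,1,0],[0.15,1,0],[0.15,1,0],[0.15,1,0],[0.15,1,0],[0.15,1,0],[0.15,1,0],[0.15,1,0],[0.15,1,0],[0.15,1,0]],"roll":[0,0,0,0,0,0,0,0,0,0,0,0]}'
python3 -m crank '{"jaw":[0,0,0,0],"linear":[[0,0.6,0],[0,0.4,0],[0,0,0],[0,0,0]],"roll":[0,0,0,0]}'
python3 - <<'E'
from m import *
c=vision.capture("top"); save(c,"e")
g=cv2.resize(np.array(c["frame"])[150:270,170:490],None,fx=2.5,fy=2.5,interpolation=cv2.INTER_CUBIC)
cv2.imwrite("pics/e1.png",g[...,::-1])
E
```

```text
t: 8.42
tcp_pos: [0.4963, -0.0812, 0.1418]
eef_rot: [2.049, 2.381, 0.001]
contact_force: [-0.1, 0.4, 0.0]
grip_width: 0.0852
grasp_force: 0.0
t: 9.42
tcp_pos: [0.5416, 0.2196, 0.1412]
eef_rot: [2.048, 2.382, 0.0]
contact_force: [0.2, -0.8, -0.4]
grip_width: 0.0852
grasp_force: 0.0
t: 9.75
tcp_pos: [0.5407, 0.2435, 0.1411]
eef_rot: [2.046, 2.383, -0.001]
contact_force: [0.5, -0.8, -0.1]
grip_width: 0.0855
grasp_force: 0.0
```

View pics/e1.png

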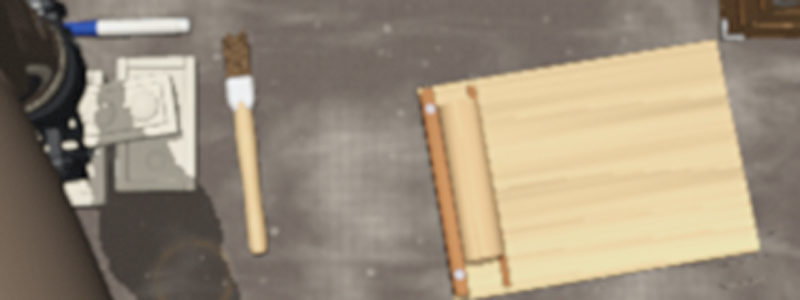

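Run:
```python
from m import *
c=vision.capture("top")
C=np.array([.490,-.2234]); a=.15; X=np.array([np.cos(a),np.sin(a)]);Y=np.array([-X[1],X[0]])
f=lambda w:[(round((p[:2]-C)@X*1e3,1),round((p[:2]-C)@Y*1e3,1)) for p in w]
print("roller ends",f(rect(c,[(457,97),(486,260)],.050,2.5,(170,150))))
print("bead",f(rect(c,[(472,86),(506,287)],.0145,2.5,(170,150))))
print("board",f(rect(c,[(418,89),(718,40),(760,248),(457,301)],.012,2.5,(170,150))))
# predicted px of roller outline if at rest with x offset 0 : corners at axis height, in crop coordinates
for x0 in (0,.006):
  P=[np.r_[C+X*(x0+s*.075)+Y*(.114+t*.02),.032+h] for s,t,h in((1,1,0),(1,0,.02),(1,-1,0),(-1,1,0),(-1,0,.02),(-1,-1,0))]
  print(np.round((px(c,P)-[170,150]+.5)*2.5-.5).tolist())
g=np.array(c["frame"]).astype(int)
cv2.imwrite("pics/roll.png",cv2.resize(np.array(c["frame"])[175:275,330:390],None,fx=6,fy=6,interpolation=cv2.INTER_CUBIC)[...,::-1])
for x0 in (0,.006):
  P=[np.r_[C+X*(x0+s*.075)+Y*(.114+t*.02),.032+h] for s,t,h in((1,1,0),(1,0,.02),(1,-1,0),(-1,1,0),(-1,0,.02),(-1,-1,0))]
  print(np.round((px(c,P)-[330,175]+.5)*6-.5).tolist())
```

```text
roller ends [(np.float64(84.5), np.float64(118.3)), (np.float64(-71.4), np.float64(118.2))]
bead [(np.float64(98.0), np.float64(97.9)), (np.float64(-99.9), np.float64(99.9))]
board [(np.float64(104.1), np.float64(150.6)), (np.float64(104.3), np.float64(-150.6)), (np.float64(-103.0), np.float64(-149.2)), (np.float64(-105.5), np.float64(148.5))]
[[441.0, 112.0], [463.0, 106.0], [482.0, 106.0], [468.0, 267.0], [491.0, 263.0], [510.0, 260.0]]
[[440.0, 106.0], [462.0, 100.0], [481.0, 99.0], [467.0, 261.0], [490.0, 257.0], [509.0, 254.0]]
[[99.0, 120.0], [153.0, 105.0], [197.0, 104.0], [164.0, 491.0], [220.0, 482.0], [264.0, 474.0]]
[[97.0, 105.0], [150.0, 90.0], [195.0, 89.0], [162.0, 476.0], [217.0, 467.0], [261.0, 459.0]]
```

View pics/roll.png

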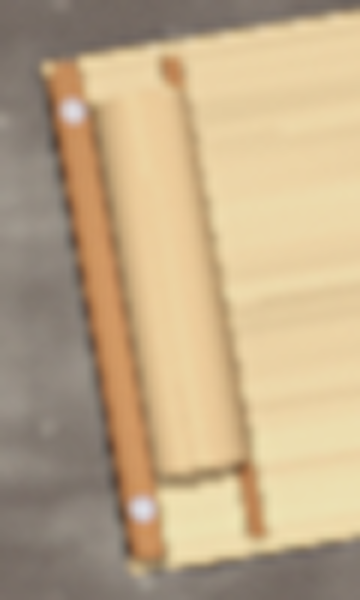

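The roller sits fully between bead and batten, from crop (140,90) to (205,470), square and about 6 mm off in x, which is what rolling leaves. Now cross-check the moulding's centre and yaw from its bosses.

Run:
```python
from m import *
c=vision.capture("top")
w=rect(c,[(180,222),(321,201),(462,178)],.049,8,(170,170)); print(np.round(w,4), np.arctan2(*(w[0]-w[2])[[1,0]])-np.pi/2)
w=rect(c,[(348,102),(348,298)],.040,8,(170,170)); print(np.round(w,4))
```

```text
[[0.5399 0.2871 0.049 ]
 [0.5457 0.2454 0.049 ]
 [0.552  0.2036 0.049 ]] 0.14393955160015404
[[0.5769 0.2398 0.04  ]
 [0.5177 0.2389 0.04  ]]
```

```bash
python3 -m crank '{"jaw":[0,0,0,0,0,0,0,0,0,0,0,0],"linear":[[0.21,0.06,0],[0,0,-0.7],[0,0,-1],[0,0,-0.8],[0,0,-0.5],[0,0,-0.5],[0,0,-0.4],[0,0,-0.4],[0,0,-0.3],[0,0,-0.2],[0,0,0],[0,0,0]],"roll":[0,0,0,0,0,0,0,0,0,0,0,0]}'
python3 -m crank '{"jaw":[0.1,0.15,0.2,0.2,0.2,0.2],"linear":[[0,0,0],[0,0,0],[0,0,0],[0,0,0],[0,0,0],[0,0,0]],"roll":[0,0,0,0,0,0]}'
```

```text
t: 10.9
tcp_pos: [0.546, 0.2456, 0.0214]
eef_rot: [2.046, 2.384, 0.0]
contact_force: [0.2, 0.7, 0.5]
grip_width: 0.0855
grasp_force: 0.0
t: 11.4
tcp_pos: [0.546, 0.2457, 0.0214]
eef_rot: [2.046, 2.384, 0.0]
contact_force: [1.3, -0.7, 0.4]
grip_width: 0.0685
grasp_force: 0.0
```

```bash
python3 -m crank '{"jaw":[0.23,0.25,0.25],"linear":[[0,0,0],[0,0,0],[0,0,0]],"roll":[0,0,0]}'
python3 -m crank '{"jaw":[0.27,0.27,0.27],"linear":[[0,0,0],[0,0,0],[0,0,0]],"roll":[0,0,0]}'
python3 -m crank '{"jaw":[0.29,0.29,0.29],"linear":[[0,0,0],[0,0,0],[0,0,0]],"roll":[0,0,0]}'
```

```text
t: 11.65
tcp_pos: [0.5459, 0.2456, 0.0213]
eef_rot: [-2.046, -2.384, 0.0]
contact_force: [-0.3, -1.1, 0.2]
grip_width: 0.0641
grasp_force: 0.0
t: 11.9
tcp_pos: [0.5462, 0.2457, 0.0214]
eef_rot: [2.046, 2.383, 0.001]
contact_force: [2.1, 0.0, 0.1]
grip_width: 0.0624
grasp_force: 0.5
t: 12.15
tcp_pos: [0.5463, 0.2457, 0.0215]
eef_rot: [2.046, 2.383, 0.001]
contact_force: [1.4, -0.0, 1.4]
grip_width: 0.0612
grasp_force: 0.9
```

Run:
```python
from m import *
print(readout.get_obs()["contact_force"],readout.get_obs()["grasp_force"])
c=vision.capture("scene"); save(c,"f")
u=px(c,[.546,.245,.04])[0].astype(int); print(u)
cv2.imwrite("pics/f1.png",cv2.resize(np.array(c["frame"])[u[1]-40:u[1]+35,u[0]-50:u[0]+50],None,fx=7,fy=7,interpolation=cv2.INTER_CUBIC)[...,::-1])
```

```text
[ 1.35978444 -0.02848291  1.39546828] 0.9233814105391502
[257 185]
```

View pics/f1.png

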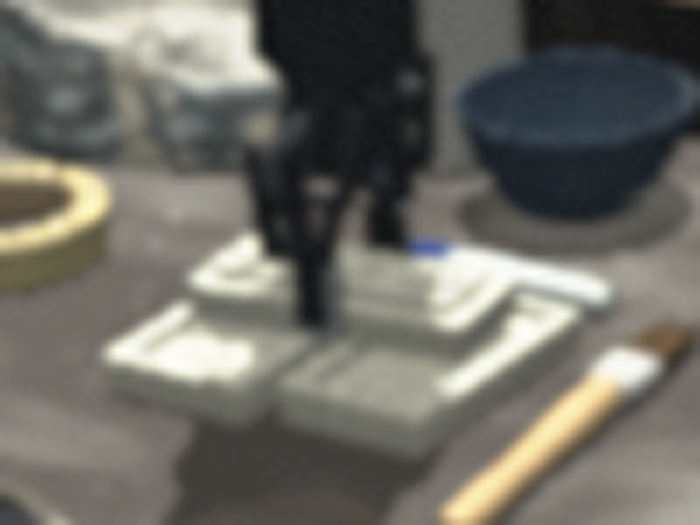

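The view shows the near finger tip at about (315,325), in front of the moulding's near side and clear of the panels. The +x finger touched first (force +x at 62 mm), so I shift 2 mm to +x and close again.

```bash
python3 -m crank '{"jaw":[0.25,0.25,0.25,0.27,0.27],"linear":[[0,0,0],[0.08,0.012,0],[0,0,0],[0,0,0],[0,0,0]],"roll":[0,0,0,0,0]}'
python3 -m crank '{"jaw":[0.29,0.29,0.29],"linear":[[0,0,0],[0,0,0],[0,0,0]],"roll":[0,0,0]}'
python3 -m crank '{"jaw":[0.305,0.305,0.305],"linear":[[0,0,0],[0,0,0],[0,0,0]],"roll":[0,0,0]}'
```

```text
t: 12.62
tcp_pos: [0.5477, 0.2458, 0.0211]
eef_rot: [-2.046, -2.383, 0.001]
contact_force: [-1.3, -0.1, 0.2]
grip_width: 0.0621
grasp_force: 0.0
t: 12.87
tcp_pos: [0.5479, 0.2459, 0.0213]
eef_rot: [-2.046, -2.384, 0.0]
contact_force: [-0.4, 0.3, -0.0]
grip_width: 0.0608
grasp_force: 0.0
t: 13.12
tcp_pos: [0.5479, 0.2459, 0.0213]
eef_rot: [2.046, 2.384, 0.0]
contact_force: [0.6, 1.1, -0.3]
grip_width: 0.0592
grasp_force: 0.0
```

```bash
python3 -m crank '{"jaw":[0.32,0.34,0.37,0.4,0.5,0.6,0.6],"linear":[[0,0,0],[0,0,0],[0,0,0],[0,0,0],[0,0,0],[0,0,0],[0,0,0]],"roll":[0,0,0,0,0,0,0]}'
python3 -m crank '{"jaw":[0.6,0.6,0.6,0.6,0.6,0.6,0.6],"linear":[[0,0,0.1],[0,0,0.1],[0,0,0.15],[0,0,0.2],[0,0,0.25],[0,0,0.3],[0,0,0]],"roll":[0,0,0,0,0,0,0]}'
```

```text
t: 13.7
tcp_pos: [0.548, 0.2459, 0.0218]
eef_rot: [2.046, 2.384, 0.001]
contact_force: [-2.6, -0.3, 5.7]
grip_width: 0.0565
grasp_force: 64.4
t: 14.28
tcp_pos: [0.549, 0.2464, 0.0509]
eef_rot: [2.046, 2.383, 0.004]
contact_force: [0.2, 0.1, -0.9]
grip_width: 0.0565
grasp_force: 64.2
```

```bash
python3 -m crank '{"jaw":[0.6,0.6,0.6,0.6,0.6,0.6],"linear":[[0,0,0.6],[0,0,0.8],[0,0,0.8],[0,0,0.6],[0,0,0.3],[0,0,0]],"roll":[0,0,0,0,0,0]}'
python3 - <<'E'
from m import *
c=vision.capture("scene"); save(c,"g")
u=px(c,[.548,.245,.09])[0].astype(int); print(u)
cv2.imwrite("pics/g1.png",cv2.resize(np.array(c["frame"])[u[1]-45:u[1]+55,u[0]-60:u[0]+60],None,fx=6,fy=6,interpolation=cv2.INTER_CUBIC)[...,::-1])
E
```

```text
t: 14.78
tcp_pos: [0.549, 0.2464, 0.1284]
eef_rot: [2.045, 2.382, 0.005]
contact_force: [0.5, 0.6, -1.7]
grip_width: 0.0566
grasp_force: 64.6
[256 170]
```

View pics/g1.png

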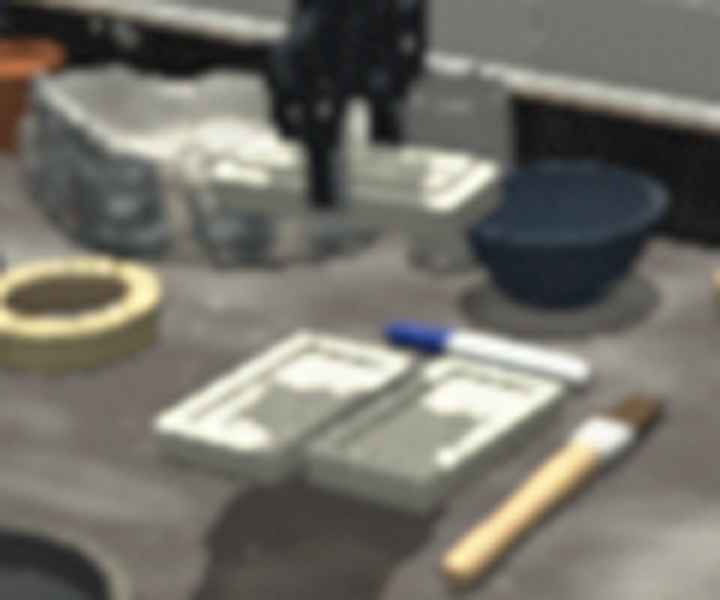

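The moulding is held level at about crop (350,180), and the two panels still lie as before, with a gap between them. Carry it to the board.

```bash
python3 -m crank '{"jaw":[0.6,0.6,0.6,0.6,0.6,0.6,0.6,0.6,0.6,0.6,0.6,0.6],"linear":[[-0.03,-0.3,0],[-0.07,-0.7,0],[-0.1,-1,0],[-0.1,-1,0],[-0.1,-1,0],[-0.11,-1,0],[-0.11,-1,0],[-0.11,-1,0],[-0.11,-1,0],[-0.11,-1,0],[-0.11,-1,0],[-0.11,-1,0]],"roll":[0,0,0,0,0,0,0,0,0,0,0,0]}'
python3 -m crank '{"jaw":[0.6,0.6,0.6,0.6,0.6,0.6,0.6,0.6,0.6,0.6,0.6,0.6],"linear":[[-0.11,-1,0],[-0.11,-1,0],[-0.11,-1,0],[-0.11,-1,0],[-0.11,-1,0],[-0.11,-1,0],[-0.11,-1,0],[-0.11,-1,0],[-0.1,-0.6,0],[0,-0.3,0],[0,-0.1,0],[0,0,0]],"roll":[0,0,0,0,0,0,0,0,0,0,0,0]}'
python3 -m crank '{"jaw":[0.6,0.6,0.6],"linear":[[0,0,0],[0,0,0],[0,0,0]],"roll":[0,0,0]}'
```

```text
t: 15.83
tcp_pos: [0.5172, -0.0306, 0.1248]
eef_rot: [-2.045, -2.382, 0.003]
contact_force: [0.6, -0.2, -0.9]
grip_width: 0.0568
grasp_force: 64.5
t: 16.83
tcp_pos: [0.4936, -0.2541, 0.1254]
eef_rot: [-2.046, -2.382, 0.0]
contact_force: [-0.6, 0.2, -1.1]
grip_width: 0.0561
grasp_force: 64.5
t: 17.08
tcp_pos: [0.4943, -0.2532, 0.1263]
eef_rot: [-2.045, -2.385, -0.0]
contact_force: [-0.1, 1.3, -1.2]
grip_width: 0.0567
grasp_force: 64.5
```

```bash
python3 -m crank '{"jaw":[0.6,0.6,0.6,0.6,0.6,0.6,0.6,0.6,0.6,0.6,0.6],"linear":[[0.04,0,-0.4],[0,0,-0.8],[0,0,-0.8],[0,0,-0.7],[0,0,-0.5],[0,0,-0.4],[0,0,-0.3],[0,0,-0.2],[0,0,-0.1],[0,0,0],[0,0,0]],"roll":[0,0,0,0,0,0,0,0,0,0,0]}'
```

```text
t: 18.0
tcp_pos: [0.4956, -0.2543, 0.0218]
eef_rot: [2.046, 2.383, 0.0]
contact_force: [0.5, 0.4, -2.2]
grip_width: 0.0566
grasp_force: 64.6
```

```bash
python3 -m crank '{"jaw":[0.6,0.6,0.6,0.6,0.6,0.6,0.6],"linear":[[0,0.03,-0.06],[0,0.02,-0.06],[0,0,-0.05],[0,0,-0.05],[0,0,-0.03],[0,0,0],[0,0,0]],"roll":[0,0,0,0,0,0,0]}'
python3 -m crank '{"jaw":[0.6,0.6,0.6,0.6,0.6],"linear":[[0,0,-0.02],[0,0,-0.02],[0,0,-0.02],[0,0,0],[0,0,0]],"roll":[0,0,0,0,0]}'
```

```text
t: 18.58
tcp_pos: [0.4951, -0.2528, 0.015]
eef_rot: [-2.046, -2.383, 0.0]
contact_force: [-0.9, -0.6, -1.0]
grip_width: 0.0566
grasp_force: 64.6
t: 19.0
tcp_pos: [0.4952, -0.2529, 0.0138]
eef_rot: [2.046, 2.383, -0.0]
contact_force: [-0.7, 0.1, 1.0]
grip_width: 0.0562
grasp_force: 64.8
```

```bash
python3 -m crank '{"jaw":[0.6,0.6,0.6,0.6],"linear":[[0,0,-0.02],[0,0,-0.02],[0,0,0],[0,0,0]],"roll":[0,0,0,0]}'
```

```text
t: 19.33
tcp_pos: [0.4953, -0.2529, 0.0138]
eef_rot: [2.046, 2.383, 0.0]
contact_force: [-3.1, 1.6, 9.4]
grip_width: 0.0564
grasp_force: 65.9
```

The moulding is seated at the predicted height with a light load. Relieve it and open gently, then rise.

```bash
python3 -m crank '{"jaw":[0.6,0.33,0.31,0.28,0.25,0.2,0.1,0,0,0,0,0],"linear":[[0,0,0.025],[0,0,0],[0,0,0],[0,0,0],[0,0,0],[0,0,0],[0,0,0],[0,0,0],[0,0,0],[0,0,0],[0,0,0],[0,0,0]],"roll":[0,0,0,0,0,0,0,0,0,0,0,0]}'
python3 -m crank '{"jaw":[0,0,0,0,0,0,0,0,0,0,0,0],"linear":[[0,0,0.2],[0,0,0.5],[0,0,0.8],[0,0,1],[0,0,1],[0,0,1],[0,0.5,1],[0,1,0.5],[0,1,0],[0,1,0],[0,1,0],[0,1,0]],"roll":[0,0,0,0,0,0,0,0,0,0,0,0]}'
python3 -m crank '{"jaw":[0,0,0,0,0,0,0,0,0,0,0,0],"linear":[[0,1,0],[0,1,0],[0,1,0],[0,1,0],[0,1,0],[0,1,0],[0,1,0],[0,1,0],[0,0.8,0],[0,0.4,0],[0,0,0],[0,0,0]],"roll":[0,0,0,0,0,0,0,0,0,0,0,0]}'
python3 - <<'E'
from m import *
c=vision.capture("top"); save(c,"z")
C=np.array([.490,-.2234]); a=.15; X=np.array([np.cos(a),np.sin(a)]);Y=np.array([-X[1],X[0]])
for q in ("moulding","roller","panel_a","drying_board"):
    for x in vision.spot_in(c,q)[:2]: print(q,round(x["p"],2),np.round(np.array(x["rect"])*[640,400,640,400],1))
f=cv2.cvtColor(np.array(c["frame"]),cv2.COLOR_RGB2HSV)
m=((f[...,1]<45)&(f[...,2]>150)).astype(np.uint8); m[:, :360]=0; m[:,465:]=0; m[:175]=0; m[262:]=0
k=max(cv2.findContours(m,0,1)[0],key=cv2.contourArea); R=cv2.minAreaRect(k); print(R)
b=cv2.boxPoints(R); w=np.array([at(c,u,v,.032) for u,v in b]); print([((p[:2]-C)@X*1e3,(p[:2]-C)@Y*1e3) for p in w],w.mean(0))
E
```

```text
t: 20.33
tcp_pos: [0.4952, -0.2529, 0.0131]
eef_rot: [-2.046, -2.384, 0.0]
contact_force: [-0.3, -0.1, -0.5]
grip_width: 0.0853
grasp_force: 0.0
t: 21.33
tcp_pos: [0.4951, -0.1143, 0.1638]
eef_rot: [2.046, 2.383, 0.001]
contact_force: [-0.4, 0.2, -0.7]
grip_width: 0.0857
grasp_force: 0.0
t: 22.33
tcp_pos: [0.4951, 0.1145, 0.1633]
eef_rot: [2.045, 2.384, -0.001]
contact_force: [0.2, -0.2, -0.8]
grip_width: 0.0854
grasp_force: 0.0
moulding 0.7 [387.2 200.5 450.8 235.2]
roller 0.64 [343.7 188.4 370.7 255.6]
roller 0.47 [338.4 165.3 475.3 272.3]
drying_board 0.69 [337.2 165.4 474.1 270.3]
((418.33782958984375, 215.02700805664062), (24.49544906616211, 58.85483932495117), 80.53767395019531)
[(np.float64(27.388554301442436), np.float64(41.96649594859859)), (np.float64(27.762041487865297), np.float64(-100.19437092077904)), (np.float64(-30.992994669120538), np.float64(-98.09156409288344)), (np.float64(-31.21292075991933), np.float64(43.097685736872485))] [ 0.49248589 -0.25165118  0.032     ]
```

Measured on the board, the moulding is at x = -2, y = -28 mm, aligned and face up. The roller is in its rest and the gripper is clear.

```bash
python3 -c "
from bench import r
print(r.job_done())"
```

```text
the job is handed in; nothing more can be done
None
```

The job is handed in at about 22 s: the roller is in its rest (about 6 mm off centre along its length), and the moulding lies face up and lengthwise within about 3 mm of the clear middle; the panels looked unmoved after the lift, and I viewed 11 pictures, one over your limit of 10.

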